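# Clamp the preserving jar shut

## Task

Close the empty preserving jar where it stands: press its open lid down until it lies flat on the rim, then push the red lever plate down past its centre so that the clamp snaps over by itself and the lever hangs against the jar. Only touch and push: the jar must stay standing on the shelf in its place, not be lifted, tipped or dragged away, and the other things on the shelf must be left where they are. Finish with the lid shut and the clamp snapped down.

Things in the scene. Friction and masses are not known exactly. Their poses are not given: they have to be found in the camera images.
- jar: Loose clear-glass preserving jar, 0.7 to 1 kg with lid and clamp, 102 mm in diameter, rim at 110 mm. Origin: centre of its underside; z up; own -x points to the side with the red lever (roughly towards the robot), +x to the lid's hinge. In its frame the lid's hinge line runs along y at x = +55, z = 112 mm; the lever's pivot line along y at x = -58, z = 100 mm.
- lid (a joint): Angle of the lid, rad: 0 = flat on the rim, positive = its lever-side edge is raised (starts 0.35 to 0.75, stop at 1.0). The hinge is stiff and keeps the lid where it is left; a push of 1 to 3 N on its glazed upper face near the middle shuts it. Follow its swing about the hinge: a fingertip dragging across the raised edge can pull or tip the jar.
- lid_top (a point): Centre of the upper face of the round white ceramic lid (100 mm in diameter, 12 mm thick, orange seal under it), 55 mm from its hinge line; moves with the lid. Shut, it lies on the jar's axis 126 mm above the shelf. Its z axis is the outward normal of that face.
- lever (a joint): Clamp lever angle, rad: 0 = open (start: sticks out from the jar, 45 degrees up), grows as it is pushed outward and down; 0.79 level; 1.14 dead centre; 2.27 clamped (hangs beside the glass). A spring holds either end: short of centre it returns, past it it snaps over. Stiffest when open (0.11 N m: about 3 N down on the plate), easing to the centre. The thin wire bail just follows it.
- lever_plate (a point): Centre of the upper face of the red thumb plate on the lever: plate 42 mm along the lever (from 28 to 70 mm from the pivot line), 32 mm wide, 4 mm thick; this point lies 49 mm from the pivot line and moves with the lever. Open: 93 mm from the jar's axis on its -x side, 136 mm above the shelf.
- dustpan: Bystander: loose red plastic dustpan, 180 x 190 mm with 60 mm high back and a 110 mm handle out of its +x side. Origin: under the pan's centre.
- brush: Bystander: loose black plastic hand brush, 275 mm long along its x, 36 mm wide, 58 mm high, on its bristles. Origin: on the shelf under it.
- hook: Bystander: loose S-shaped steel hook, lying flat, 112 mm long along x, 10 mm thick. Origin: on the shelf at its middle.
- torch: Bystander: loose aluminium torch with a black press button, standing on its 48 mm head, 140 mm tall. Origin: centre of its foot.
- tin: Bystander: loose green can, 72 mm in diameter, 95 mm tall. Origin: centre of its foot.
- pot: Bystander: loose terracotta pot, 90 mm in diameter, 85 mm tall. Origin: centre of its foot.
Mind the look-alikes: they are no part of the job. Of the things that look like the jar, the smaller one is meant.

How it is judged (in metres and radians):
On the way, in this order (a step that is already met when the one before it is completed fails the run):
1. the lid is pressed flat on the rim while the lever is still open (value of joint lid below 0.06 rad and value of joint lever below 0.7 rad), for 0.2 s.
2. the lever has snapped over to its clamped end with the lid shut (value of joint lid below 0.06 rad and value of joint lever above 2.15 rad), for 0.2 s.
At the end, for the whole second after the job is handed in: The lid is within 0.06 rad of flat, the lever within 0.12 rad of its clamped stop, the jar stands upright and at rest on the shelf within 50 mm of where it began, and every other thing is within 30 mm of where it began (all of step 2 and angle between jar's own z axis and vertical below 0.05 rad and distance of jar from where it was at the start of the episode below 0.05 m and height (world z) of jar below 0.006 m and linear speed of jar below 0.02 m/s and velocity of joint lever below 0.1 rad/s and distance of each of dustpan, brush, hook, torch, tin, pot from where it was at the start of the episode below 0.03 m); the robot touches nothing.
It fails at once if the jar is lifted off the shelf (height (world z) of jar above 0.015 m).
It fails at once if the jar is tipped by more than 0.25 rad (not (angle between jar's own z axis and vertical below 0.25 rad)).
It fails at once if the jar is dragged more than 50 mm from its place (not (distance of jar from where it was at the start of the episode below 0.05 m)).
It fails at once if another thing on the shelf is shifted by more than 30 mm (distance of any of dustpan, brush, hook, torch, tin, pot from where it was at the start of the episode above 0.03 m).
It also fails if it takes over 43 s, if anything falls off the work surface, if the arm or the gripper's body presses on something with over 40 N, if the wrist force passes 120 N, or if a joint passes its speed limit or range.

## Robot

A 6-joint arm with a two-finger parallel gripper is mounted at the origin on the work surface. World frame = base frame: x ahead of the robot, y to its left, z up, the work surface at z = 0. Lengths are in mm, angles in rad, forces in N, time in s.
With the tool pointing down it reaches from about 350 to 775 mm from the base axis. Payload 7.3 kg.
Tool frame: the origin (TCP) lies midway between the tips of the shut fingers; the grasp point (between the pads) lies 19 mm behind it; x points along the fingers, y is the direction in which the jaws open and shut, and the axes are right-handed (so a half turn about x gives the same grasp; the last joint's range is limited). The gripper opens to 92 mm and grips with 3 to 60 N. Pads are 19 mm wide; open, the fingers measure 130 mm over their backs; the gripper's body (75 mm by 190 mm) begins 47 mm behind the grasp point.
Start: joints at [-1.314, 0.342, 1.524, -0, 1.275, -0.146], TCP at [205.821, -482.993, 226.741] pointing down, gripper open.
Joint ranges: [-2.53, 2.53], [-0.77, 2.02], [0.04, 2.7], [-1, 4.14], [0.28, 2.66], [-3.11, 3.11]. Speed limits (rad/s): [2.57, 2.57, 3.14, 3.14, 3.14, 3.14].

## Interface

Orientations are given as [roll, pitch, yaw] about the fixed x, y, z axes, in that order (R = Rz(yaw) Ry(pitch) Rx(roll)).
In Python, from plant import get_obs, capture, close_job gives the robot as it stands. The module is installed in compiled form; this text tells all that it offers.
- The arm moves only by the tool send_rows, never from a script. Its argument "moves" is a list of rows, each a list of 4 numbers: the shift along the tool's x, y, z in mm, then the turn about the tool's x in degrees. In form: [[tx, ty, tz, yaw], ...]. A call has 1 to 8 rows; each row shifts and turns the commanded pose from where the row before left it, along the tool's axes as they then stand; what a row does not reach is not made up. A row lasts 1/8 s, in which the tool goes at most 62.5 mm and 10.7 degrees, less where a joint would pass 70% of its speed; a pose out of reach is approached as far as the arm can. A call with a gripper value outside its range is refused whole. "hand" is the opening, from 0 (shut) to 1 (fully open), set as the call begins (left out, the last holds). The fingers move at their own pace and stop on an object; the grip force is fixed at half the most. Time passes only in rows, so rows that do not move let the fingers close. It gives the time, the measured TCP pose, the force and the opening at its end, in the units of the state.
- get_obs(): the state, without advancing time (a new reading comes with each control period).
- capture(name): name is "side" or "top" or "wrist"; returns a dict with "image" (480x640x3 uint8, red, green, blue), "K" (3x3 intrinsics, pixels), "position" and "attitude" of the camera in the world; the wrist camera has in their place "mount" (4x4, takes a point from camera to tool coordinates, whose origin is the TCP and whose axes are the tool frame's). Camera axes: x right, y down, z forward; pixel columns grow to the right and rows downward; lengths in mm; the calibration is good to about 2 mm. The wrist camera is an equidistant fisheye: a pixel r from the principal point sees the ray r / f radians off the axis. A picture is of the moment at which its call begins: read the wrist's pose just before it. There is no depth.
- close_job(): hands the job in, once; it reports no verdict.
The state is a dict: "time": time; "joint_positions": joint angles; "dq": joint speeds; "tau": joint torques, N m; "tool_pos": TCP position; "tcp_rot": TCP orientation; "contact_force": force on the tool from outside, world axes, zero at the start; "moment": the same for the moment, N m; "grip_width": finger opening in mm.
Only numpy, scipy, OpenCV 4.12 (cv2) and the standard library are available. Lean on these libraries where they do the work, as an engineer would, in place of code of your own. Each camera call takes 0.05 s, during which the arm holds its last target. There are 200 camera calls.

## Working session

There is one attempt and no reset: what is moved stays moved. The work goes in short steps, Python scripts to look and compute and a tool call to move; the robot and the scene stay as the last step left them, time stands still between calls to the robot, and variables do not carry over. Pictures are saved under pics/ and viewed, about 8 in all and at most 12, crops included, and the job is handed in when it is done.

Besides the shell and the picture viewer there is one more tool, called after "Call:" as name(argument=value, ...) on one line, values as JSON. send_rows: Moves the arm, as the interface text tells. Its arguments: {"type":"object","properties":{"moves":{"type":"array","items":{"type":"array","items":{"type":"number"}}},"hand":{"type":"number"}},"required":["moves"]}

```bash
mkdir -p pics; cat > h.py <<'E'
import numpy as np, cv2
from plant import get_obs, capture, close_job
def snap(n,f):
    c=capture(n); cv2.imwrite(f'pics/{f}.png',c['image'][:,:,::-1]); np.save(f'pics/{f}.npy',{k:v for k,v in c.items() if k!='image'},allow_pickle=True); return c
E
python3 - <<'E'
from h import *
o=get_obs(); print(o)
for n in ('side','top'):
    c=snap(n,n+'0'); print({k:v for k,v in c.items() if k!='image'})
E
```

```text
{'time': 0.0, 'joint_positions': array([-1.31399660e+00,  3.42694808e-01,  1.52500396e+00, -2.46311654e-06,
        1.27541652e+00, -1.45995923e-01]), 'dq': array([ 0.00113223, -0.00123524,  0.00044201,  0.00261147,  0.00053233,
       -0.00047607]), 'tau': array([-2.91107077e-03, -4.31250215e+01, -2.44223589e+01,  7.14996387e-02,
        5.59731235e-02, -1.53703463e-04]), 'tool_pos': array([ 205.71287988, -482.57616084,  226.06401835]), 'tcp_rot': array([-1.71524536,  1.56927369,  1.82914366]), 'contact_force': array([ 0.75163621, -1.28422849, -1.25908964]), 'moment': array([-0.01793146, -0.01946038, -0.0215948 ]), 'grip_width': 92.07167835736577}
{'K': array([[568.16975618,   0.        , 324.41217132],
       [  0.        , 568.16975618, 238.87094361],
       [  0.        ,   0.        ,   1.        ]]), 'position': array([ 326.58114836, -688.23178602,  962.26666469]), 'attitude': array([-2.41470277, -0.01693455, -0.36250476])}
{'K': array([[441.68755647,   0.        , 316.05533261],
       [  0.        , 441.68755647, 236.16085549],
       [  0.        ,   0.        ,   1.        ]]), 'position': array([ 450.4110845 ,    5.68999547, 1108.58495224]), 'attitude': array([-2.97438704, -0.01219497, -1.59852982])}
```

View pics/side0.png

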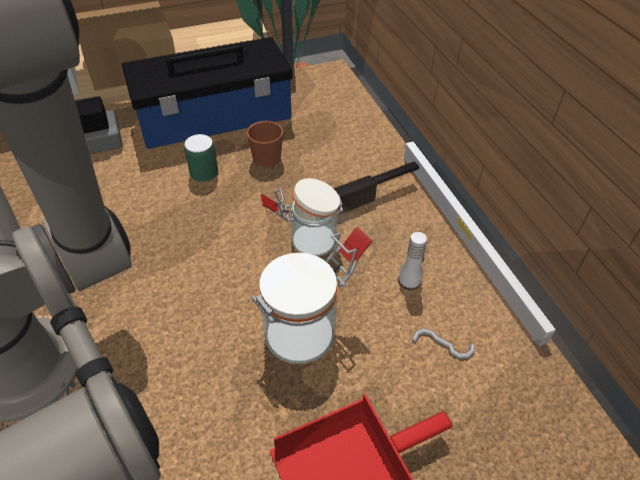

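View pics/top0.png

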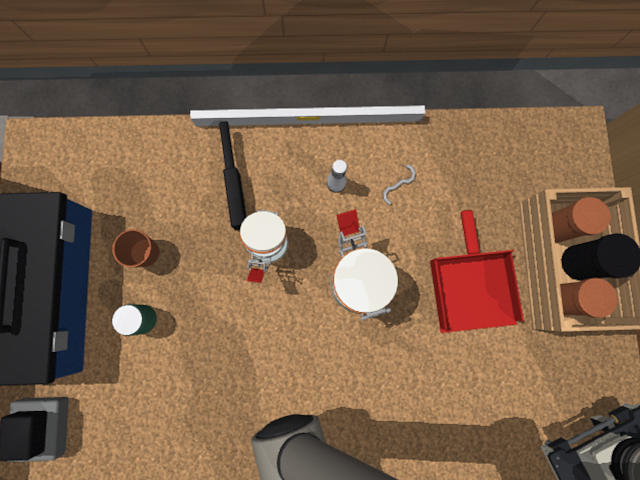

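The side and top views show two jars. Look-alikes:
- Small jar: top (263,240), side (316,205), red lever plate towards the robot at top (257,274), side (270,203).
- Big jar: top (365,281), side (298,290), lever pointing away.

I choose the small jar. Next I'll triangulate its lid and plate and check them in a crop.

```bash
cat >> h.py <<'E'
from scipy.spatial.transform import Rotation as R
def meta(f): return np.load(f'pics/{f}.npy',allow_pickle=True).item()
def ray(f,px):
    m=meta(f); d=np.linalg.inv(m['K'])@[px[0],px[1],1]; d=R.from_euler('xyz',m['attitude']).as_matrix()@d
    return m['position'],d/np.linalg.norm(d)
def tri(a,pa,b,pb):
    (o1,d1),(o2,d2)=ray(a,pa),ray(b,pb)
    t=np.linalg.lstsq(np.c_[d1,-d2],o2-o1,rcond=None)[0]; p,q=o1+t[0]*d1,o2+t[1]*d2
    return (p+q)/2,np.linalg.norm(p-q)
def onz(f,px,z):
    o,d=ray(f,px); return o+d*(z-o[2])/d[2]
def blobs(f,kind,box):
    im=cv2.imread(f'pics/{f}.png').astype(int); b,g,r=im[...,0],im[...,1],im[...,2]
    m=((r>110)&(g<60)&(b<60)) if kind=='red' else ((r>175)&(g>165)&(b>140))
    k=np.zeros(m.shape,np.uint8); x0,y0,x1,y1=box; k[y0:y1,x0:x1]=m[y0:y1,x0:x1]
    c=cv2.findContours(k,cv2.RETR_EXTERNAL,cv2.CHAIN_APPROX_NONE)[0]
    return max(c,key=cv2.contourArea)
E
python3 - <<'E'
from h import *
S=(255,170,345,235);T=(235,205,295,290)
r={}
for f,b in (('side0',S),('top0',T)):
    for k in('red','white'):
        c=blobs(f,k,b); r[f,k]=c; print(f,k,cv2.contourArea(c),cv2.minAreaRect(c))
        if k=='white': print(cv2.fitEllipse(cv2.convexHull(c)))
cen=lambda c:cv2.minAreaRect(c)[0]
print('plate',tri('side0',cen(r['side0','red']),'top0',cen(r['top0','red'])))
el=lambda c:cv2.fitEllipse(cv2.convexHull(c))[0]
print('lid',tri('side0',el(r['side0','white']),'top0',el(r['top0','white'])))
a=cv2.imread('pics/side0.png')[165:265,250:360];b=cv2.imread('pics/top0.png')[200:300,220:310]
z=lambda i:cv2.resize(i,None,fx=4,fy=4,interpolation=cv2.INTER_CUBIC)
cv2.imwrite('pics/crop0.png',np.hstack([z(a),z(b)]))
E
```

```text
side0 red 109.5 ((268.7191467285156, 202.949462890625), (21.51795768737793, 7.843984603881836), 32.0053825378418)
side0 white 1077.5 ((316.6000061035156, 194.8000030517578), (47.404640197753906, 29.516094207763672), 26.56505012512207)
((316.65869140625, 194.70635986328125), (29.70649528503418, 47.99376678466797), 115.75701141357422)
top0 red 143.0 ((255.50003051757812, 275.0), (13.581995010375977, 13.339458465576172), 14.03624439239502)
top0 white 1340.0 ((262.5, 230.0), (38.0, 45.0), 90.0)
((262.4585266113281, 230.23455810546875), (39.35890579223633, 45.32291030883789), 77.42958068847656)
plate (array([529.30267738, 124.96139907, 136.3057133 ]), np.float64(3.592713856873576))
lid (array([627.88754263, 108.21663226, 142.91165342]), np.float64(3.0518778722970095))
```

View pics/crop0.png

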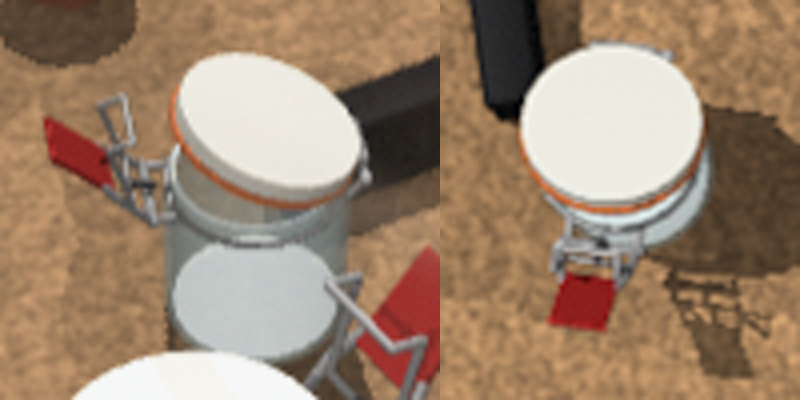

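The crop shows the small jar. Its lid is half raised, with the hinge at upper right in the top view. The red plate points to the robot at z≈136, which agrees with the text. Next come the tool axes for the approach.

```bash
cat >> h.py <<'E'
def tool():
    o=get_obs(); return np.array(o['tool_pos']),R.from_euler('xyz',o['tcp_rot']).as_matrix()
def to(p,ydir=None):
    t,M=tool(); d=np.array(p)-t
    if ydir is not None:
        v=M.T@np.array(ydir); a=np.degrees(np.arctan2(v[2],v[1])); a=(a+90)%180-90; print('turn',a)
    print('tcp',t.round(1),'shift now',(M.T@d).round(1)); return M.T@d
E
python3 - <<'E'
from h import *
t,M=tool();print(M.round(3));to([610,110,226],[.167,.986,0])
print(get_obs()['joint_positions'])
m=capture('wrist');print(m['mount'].round(3),m['K'])
E
```

```text
[[-0.     0.392 -0.92 ]
 [ 0.001 -0.92  -0.392]
 [-1.    -0.001 -0.   ]]
turn 32.690539830842084
tcp [ 205.7 -482.6  226.1] shift now [   0.8 -386.7 -604.2]
[-1.31397887e+00  3.42664009e-01  1.52487909e+00  4.70964921e-06
  1.27541375e+00 -1.45962174e-01]
[[  -0.      -0.25     0.968 -158.681]
 [   1.      -0.       0.      -0.61 ]
 [   0.       0.968    0.25   -67.866]
 [   0.       0.       0.       1.   ]] [[371.64829954   0.         315.76910417]
 [  0.         371.64829954 242.30142852]
 [  0.           0.           1.        ]]
```

Call:
send_rows(hand=0, moves=[[-2, -13, -20, 0], [-2, -26, -40, 0], [-2, -26, -40, 0], [-2, -26, -40, 0], [-2, -26, -40, 0], [-2, -26, -40, 0], [-2, -26, -40, 0], [-2, -26, -40, 0]])

```text
time: 1.15
tool_pos: [405.8, -183.3, 243.0]
tcp_rot: [3.064, 1.571, 0.326]
contact_force: [0.4, -0.1, 0.4]
grip_width: 16.8
```

Call:
send_rows(moves=[[0, -26, -40, 0], [0, -26, -40, 0], [0, -26, -40, 0], [0, -26, -40, 0], [0, -26, -40, 0], [0, -26, -40, 0], [0, -20, -32, 0], [0, -16, -24, 0]])

```text
time: 2.15
tool_pos: [602.1, 109.4, 242.6]
tcp_rot: [-0.781, 1.57, 2.765]
contact_force: [0.2, -0.1, -0.5]
grip_width: 0.5
```

Call:
send_rows(moves=[[0, 0, 0, 8], [0, 0, 0, 9], [0, 0, 0, 9], [0, 0, 0, 7], [0, 0, 0, 0]])

```text
time: 2.78
tool_pos: [601.6, 107.6, 242.7]
tcp_rot: [-0.012, 1.57, 2.958]
contact_force: [0.6, -0.1, -0.1]
grip_width: 0.4
```

```bash
python3 - <<'E'
from h import *
to([610,110,226],[.167,.986,0]); o=get_obs();print(o['time'],o['joint_positions'].round(3),o['contact_force'].round(2),o['grip_width'])
t,M=tool();c=snap('wrist','w1');np.savez('pics/w1.npz',t=t,M=M);snap('top','top1')
E
```

```text
turn -0.2046911054739553
tcp [601.6 107.6 242.7] shift now [16.7 -3.8 -7.8]
2.775 [0.052 0.493 1.242 0.    1.407 1.794] [ 0.56 -0.13 -0.05] 0.3893854850087528
```

View pics/w1.png

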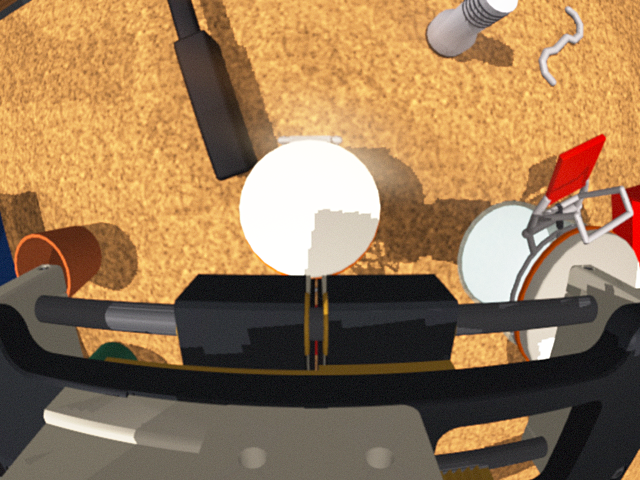

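The wrist view shows the lid disc centred near (310,208), with the hinge bar at (309,140) level in the picture. The tool yaw therefore matches the jar, and I can ray-cast the lid and hinge positions.

```bash
cat >> h.py <<'E'
def wray(f,px):
    m=meta(f); z=np.load(f'pics/{f}.npz'); K=m['K']; u=np.array([(px[0]-K[0,2]),(px[1]-K[1,2])]); r=np.hypot(*u); th=r/K[0,0]
    d=np.r_[u/max(r,1e-9)*np.sin(th),np.cos(th)]
    A=m['mount']; return z['t']+z['M']@A[:3,3], z['M']@(A[:3,:3]@d)
def won(f,px,zz):
    o,d=wray(f,px); return (o+d*(zz-o[2])/d[2]).round(1)
E
python3 - <<'E'
from h import *
im=cv2.imread('pics/w1.png'); g=im.min(2); k=np.zeros(g.shape,np.uint8); k[138:278,225:395]=(g[138:278,225:395]>150)
c=max(cv2.findContours(k,0,1)[0],key=cv2.contourArea); e=cv2.fitEllipse(cv2.convexHull(c)); print(e)
for z in(138,143,148): print('lid',z,won('w1',e[0],z))
L,Rr=won('w1',(278,140),112),won('w1',(340,140),112); print('hinge',L,Rr,(L+Rr)/2)
# triangulate lid wrist/top/side
for f,p in(('side0',(316.66,194.7)),('top0',(262.46,230.23))):
    o1,d1=wray('w1',e[0]);o2,d2=ray(f,p);t=np.linalg.lstsq(np.c_[d1,-d2],o2-o1,rcond=None)[0];print(f,(o1+t[0]*d1).round(1),(o2+t[1]*d2).round(1))
E
```

```text
((309.001220703125, 205.36192321777344), (139.93345642089844, 144.89271545410156), 4.142394065856934)
lid 138 [628.8 108.7 138. ]
lid 143 [629.6 108.5 143. ]
lid 148 [630.3 108.3 148. ]
hinge [679.8 124.6 112. ] [671.5  77.5 112. ] [675.65 101.05 112.  ]
side0 [629.3 108.6 140.9] [626.9 109.9 141.3]
top0 [629.5 108.5 142.2] [629.6 108.  142.1]
```

Call:
send_rows(moves=[[0, -3, -13, 0], [0, -3, -14, 0], [25, 0, 0, 0], [35, 0, 0, 0], [20, 0, 0, 0], [0, 0, 0, 0]])

```text
time: 3.62
tool_pos: [628.9, 108.1, 161.0]
tcp_rot: [0.227, 1.567, -3.086]
contact_force: [-0.2, -0.6, 0.8]
grip_width: 0.4
```

Call:
send_rows(moves=[[4, 0, 0, 0], [4, 0, 0, 0], [4, 0, 1, 0], [4, 0, 2, 0], [4, 0, 2, 0], [4, 0, 1, 0], [4, 0, 1, 0], [0, 0, 0, 0]])

```text
time: 4.62
tool_pos: [622.9, 109.1, 134.3]
tcp_rot: [0.361, 1.57, -2.954]
contact_force: [-0.5, 0.1, 0.5]
grip_width: 0.6
```

Call:
send_rows(moves=[[3, 0, 1, 0], [3, 0, 0, 0], [2, 0, 0, 0], [0, 0, 0, 0]])

```text
time: 5.12
tool_pos: [622.2, 109.3, 126.5]
tcp_rot: [1.051, 1.571, -2.264]
contact_force: [0.2, 0.9, -0.1]
grip_width: 0.2
```

Call:
send_rows(moves=[[1, 0, 0, 0], [1, 0, 0, 0], [0, 0, 0, 0]])

```text
time: 5.5
tool_pos: [622.4, 109.3, 126.2]
tcp_rot: [-3.057, 1.569, -0.089]
contact_force: [-2.9, -0.8, 7.9]
grip_width: 0.6
```

Contact force is 8 N at z=126.2, so the lid is seated. I'll hold briefly, lift, and look.

Call:
send_rows(moves=[[0, 0, 0, 0], [0, 0, 0, 0], [-10, 0, 0, 0], [-30, 0, 0, 0], [-30, 0, 0, 0], [0, 0, 0, 0]])

```text
time: 6.25
tool_pos: [623.7, 109.4, 197.6]
tcp_rot: [-2.928, 1.565, 0.041]
contact_force: [-0.2, -0.4, -0.1]
grip_width: 0.6
```

Call:
send_rows(moves=[[0, 0, 20, 0], [0, 0, 40, 0], [0, 0, 40, 0], [0, 0, 15, 0], [0, 0, 0, 0]])

```text
time: 6.88
tool_pos: [507.9, 129.3, 194.2]
tcp_rot: [0.354, 1.57, -2.96]
contact_force: [0.3, -0.8, -0.4]
grip_width: 0.6
```

```bash
python3 - <<'E'
from h import *
t,M=tool();print(t,get_obs()['time']);snap('wrist','w2');np.savez('pics/w2.npz',t=t,M=M);snap('side','side2')
a=cv2.imread('pics/side2.png')[140:280,230:390]
a=cv2.resize(a,None,fx=2.5,fy=2.5,interpolation=cv2.INTER_CUBIC)
b=cv2.resize(cv2.imread('pics/w2.png'),(467,350))[:350,67:467]
cv2.imwrite('pics/c2.png',np.hstack([a,b]))
E
```

```text
[507.85422273 129.30987834 194.19395703] 6.875
```

View pics/c2.png

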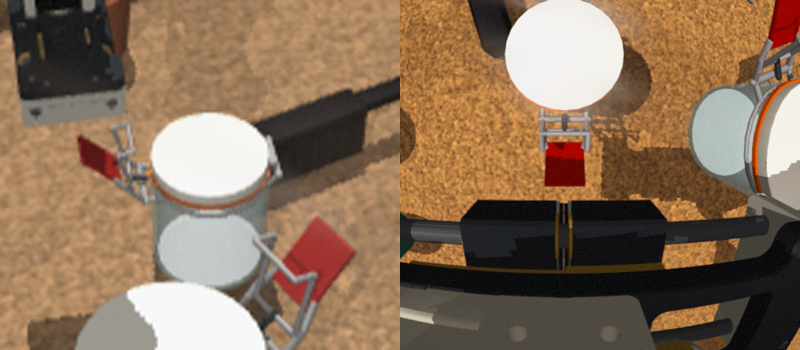

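The lid now lies flat, and the lever is still open (plate at about (564,163) in the right half). I'll refine the plate and lid positions from this wrist view.

```bash
python3 - <<'E'
from h import *
im=cv2.imread('pics/w2.png').astype(int)
k=np.zeros(im.shape[:2],np.uint8); s=np.s_[150:262,250:360]; k[s]=((im[...,2]>90)&(im[...,1]<50)&(im[...,0]<50))[s]
c=max(cv2.findContours(k,0,1)[0],key=cv2.contourArea);r=cv2.minAreaRect(c);print(r,won('w2',r[0],136))
k[:]=0; s=np.s_[0:150,220:400]; k[s]=(im.min(2)>170)[s]
c=max(cv2.findContours(k,0,1)[0],key=cv2.contourArea);e=cv2.fitEllipse(cv2.convexHull(c));print(e,won('w2',e[0],126))
c=blobs('side2','red',(250,185,300,235));q=cv2.minAreaRect(c)[0]
o1,d1=wray('w2',r[0]);o2,d2=ray('side2',q);t=np.linalg.lstsq(np.c_[d1,-d2],o2-o1,rcond=None)[0];print(o1+t[0]*d1,o2+t[1]*d2)
to([530,125,165])
E
```

```text
((317.5, 225.0), (60.0, 55.0), 90.0) [529.5 125.4 136. ]
((316.6341552734375, 73.92639923095703), (153.45440673828125, 161.650146484375), 90.23851013183594) [619.6 110.2 126. ]
[528.07826084 125.59282791 129.33809639] [535.28832063 122.07844641 127.72888453]
tcp [509.4 129.  194.3] shift now [ 29.3   0.4 -21. ]
```

Call:
send_rows(moves=[[0, 0, -10, 0], [0, 0, -10, 0], [20, 0, 0, 0], [22, 0, 0, 0], [0, 0, 0, 0]])

```text
time: 7.6
tool_pos: [528.5, 125.3, 151.1]
tcp_rot: [0.313, 1.568, -3.003]
contact_force: [-0.3, -0.4, 1.0]
grip_width: 0.6
```

Call:
send_rows(moves=[[5, 0, 1, 0], [5, 0, 1, 0], [6, 0, 1, 0], [6, 0, 2, 0], [6, 0, 1, 0], [6, 0, 2, 0]])

```text
time: 8.35
tool_pos: [520.5, 127.1, 118.2]
tcp_rot: [0.461, 1.57, -2.853]
contact_force: [-0.3, 0.0, 0.9]
grip_width: 0.6
```

Call:
send_rows(moves=[[6, 0, 1, 0], [6, 0, 1, 0], [6, 0, 2, 0], [6, 0, 2, 0], [6, 0, 2, 0], [6, 0, 1, 0], [6, 0, 1, 0], [4, 0, 1, 0]])

```text
time: 9.35
tool_pos: [509.7, 128.9, 72.2]
tcp_rot: [0.522, 1.57, -2.792]
contact_force: [-0.5, -0.6, -0.2]
grip_width: 0.1
```

Call:
send_rows(moves=[[0, 0, 0, 0], [-20, 0, 0, 0], [-40, 0, 5, 0], [-40, 0, 30, 0], [-20, 0, 40, 0], [0, 0, 20, 0], [0, 0, 0, 0]])

```text
time: 10.22
tool_pos: [415.7, 145.5, 193.4]
tcp_rot: [-2.887, 1.57, 0.082]
contact_force: [0.5, -0.3, 0.6]
grip_width: 0.2
```

```bash
python3 - <<'E'
from h import *
t,M=tool();print(t,get_obs()['time'],get_obs()['contact_force']);snap('wrist','w3');np.savez('pics/w3.npz',t=t,M=M);snap('side','side3')
a=cv2.imread('pics/side3.png')[140:280,230:390]
a=cv2.resize(a,None,fx=2.5,fy=2.5,interpolation=cv2.INTER_CUBIC)
b=cv2.resize(cv2.imread('pics/w3.png'),(467,350))[:350,67:467]
cv2.imwrite('pics/c3.png',np.hstack([a,b]))
E
```

```text
[415.66255297 145.53740868 193.39377665] 10.225 [ 0.54717351 -0.26514613  0.64149359]
```

View pics/c3.png

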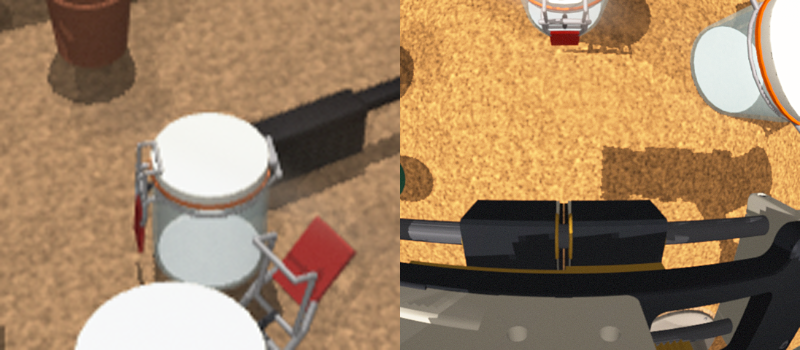

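The lever now hangs vertically against the glass (red plate at about (138,225) in the left half). The lid is shut, the jar is upright in its old pixels, and the arm is clear. I'm handing in.

```bash
python3 - <<'E'
from h import *
a,b=cv2.imread('pics/side2.png').astype(int),cv2.imread('pics/side3.png').astype(int)
print('lid px',[cv2.fitEllipse(cv2.convexHull(blobs(f,'white',(285,175,345,225))))[0] for f in('side2','side3')])
print(np.abs(a-b)[250:480,330:600].mean())
print(close_job())
E
```

```text
lid px [(314.01129150390625, 201.42819213867188), (313.7263488769531, 201.34091186523438)]
1.085834675254965
the job is handed in; nothing more can be done
None
```

The smaller jar is closed: the lid lies flat on the rim and the clamp has snapped down. I handed the job in at about 10 s of the 43 s allowed, and the hand-in reports no verdict.

**What I did:** With the gripper shut, I pressed the lid down along its swing until it seated at z = 126 mm with about 8 N. I then pushed the red plate outward and down past its centre and moved the arm clear.

**Last checks:**
- The side picture after the push shows the lid flat and the lever hanging against the glass.
- Between the pictures before and after the lever push, the lid's centre moved only about 0.3 pixel, so that push did not shift the jar.
- The side picture around the torch, hook and dustpan hardly changed between those two pictures. I did not measure the brush, tin and pot separately, but nothing I did came near them.
- The wrist force after the arm backed off was only noise.

**Disagreements:**
- Before the lever push, one triangulation of the plate disagreed with the others. The side and wrist rays missed each other by about 8 mm and put it at z ≈ 129 mm instead of 136 mm. I used the wrist ray at 136 mm, the height measured from the side and top views at the start.
- The force during the lever push read only about 1 N where the plate should have taken 2 to 3 N, so I relied on the picture for the snap-over.

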